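# Swap flat battery packs for charged ones

## Task

The battery packs standing in the small angle grinder and in the work light are flat, and the two on the chargers are full: swap them over, so that the grinder has the full big pack, the work light has the full slim pack, and the two flat packs stand one on each charger, either way about. Every pack must end fully down in its dock, let go; while you make room, stand a pack on the empty round steel plate or a bare piece of bench, and never tip a pack over.

Things in the scene. Friction and masses are not known exactly. Their poses are not given: they have to be found in the camera images.
- flat_big_mid (a point): big battery pack: black plastic, upright, 76 mm tall; its foot (lowest 22 mm) is 42 mm (x) by 58 mm (y) and the body above it 66 mm (x) by 58 mm (y); 0.28 to 0.45 kg. The one standing in the grinder at the start: flat. The point is the pack's centre, 38 mm above its underside; z up. Grip it across the 58 mm width (along y), at or above its middle. It fits any dock either way round
- flat_slim_mid (a point): slim battery pack: black plastic, upright, 70 mm tall, 42 mm (x) by 58 mm (y) all the way up; 0.17 to 0.28 kg. The one standing in the work light at the start: flat. The point is the pack's centre, 35 mm above its underside; z up. Grip it across the 58 mm width (along y), at or above its middle. It fits any dock either way round
- full_big_mid (a point): big battery pack: black plastic, upright, 76 mm tall; its foot (lowest 22 mm) is 42 mm (x) by 58 mm (y) and the body above it 66 mm (x) by 58 mm (y); 0.28 to 0.45 kg. The one standing on a charger at the start: full. It looks the same as the flat big one. The point is the pack's centre, 38 mm above its underside; z up. Grip it across the 58 mm width (along y), at or above its middle. It fits any dock either way round
- full_slim_mid (a point): slim battery pack: black plastic, upright, 70 mm tall, 42 mm (x) by 58 mm (y) all the way up; 0.17 to 0.28 kg. The one standing on the other charger at the start: full. It looks the same as the flat slim one. The point is the pack's centre, 35 mm above its underside; z up. Grip it across the 58 mm width (along y), at or above its middle. It fits any dock either way round
- grinder_dock (a point): dock in the tail of the angle grinder lying wheel up: black barrel, yellow housing, metal head, to 255 mm beyond the dock along x, 80 mm high. Point: centre of the well floor, 12 mm above the bench. Well 52 (x) by 68 mm (y) inside, 13 mm deep, its rim flared; a pack has 5 mm play all round. x points away from the robot (within 15 deg) to the rest of the device, z up. Fixed
- lamp_dock (a point): dock in the foot of the LED work light: yellow and black head 112 mm wide and 90 mm high, 85 to 160 mm beyond the dock along x. Point: centre of the well floor, 12 mm above the bench. Well 52 (x) by 68 mm (y) inside, 13 mm deep, its rim flared; a pack has 5 mm play all round. x points away from the robot (within 15 deg) to the rest of the device, z up. Fixed
- charger_1_dock (a point): dock of one of two identical grey and black chargers; its low housing, 41 mm high, lies beyond the dock along x. Point: centre of the well floor, 12 mm above the bench. Well 52 (x) by 68 mm (y) inside, 13 mm deep, its rim flared; a pack has 5 mm play all round. x points away from the robot (within 15 deg) to the rest of the device, z up. Fixed
- charger_2_dock (a point): dock of the other charger, identical; its low housing, 41 mm high, lies beyond the dock along x. Point: centre of the well floor, 12 mm above the bench. Well 52 (x) by 68 mm (y) inside, 13 mm deep, its rim flared; a pack has 5 mm play all round. x points away from the robot (within 15 deg) to the rest of the device, z up. Fixed
- tray_mid (a point): round stainless steel plate, empty, 166 mm across with a rim 15 mm high; the point is the centre of its flat floor, 3 mm above the bench. Room to stand one pack for a while. Fixed to the bench
Things that resemble listed ones, but are neither listed nor needed, are in the scene too. What is shaped like the part that bears flat_slim_mid but pink is not meant.

How it is judged:
By the outcome, as a careful person would: the job done as asked, in the order asked, and still so for the second after the job is handed in, with the robot touching nothing.
It also fails if it takes over 120 s, if anything falls off the work surface, if the arm or the gripper's body presses on something with over 40 N, if the wrist force passes 120 N, or if a joint passes its speed limit or range.

## Robot

A 6-joint arm with a two-finger parallel gripper is mounted at the origin on the work surface. World frame = base frame: x ahead of the robot, y to its left, z up, the work surface at z = 0. Lengths are in m, angles in rad, forces in N, time in s.
With the tool pointing down it reaches from about 0.425 to 0.95 m from the base axis. Payload 3.5 kg.
Tool frame: the origin (TCP) lies on the centre line of the jaws, within the pads' length; the fingertips stand 14 mm ahead of it and the grasp point (between the pads) lies 5 mm behind it (ctrl.finger_overhang is the distance from the TCP to the fingertips, in m); z points along the fingers, y is the line along which they close (so a half turn about z gives the same grasp; the last joint's range is limited). The gripper opens to 85 mm and grips with 20 to 120 N. Pads are 22 mm wide; open, the fingers measure 114 mm over their backs; the gripper's body (76 mm by 85 mm) begins 54 mm behind the grasp point. The pads swing forward as they close: fully open they stand 13 mm farther back than shut.
Start: joints at [1.116, 0.286, 1.577, -0, 1.279, -0.15], TCP at [0.203, 0.644, 0.245] pointing down, gripper open.
Joint ranges: [-2.77, 2.77], [-0.9, 2.22], [0.21, 2.48], [-1.53, 4.67], [0.24, 2.81], [-2.84, 2.84]. Speed limits (rad/s): [2.79, 2.79, 3.14, 3.14, 3.14, 3.14].

## Interface

Orientations are given as a unit quaternion [x, y, z, w].
In Python, from plant import ctrl gives the robot as it stands.
- The arm moves only by the tool send_rows, never from a script. Its argument "moves" is text: rows parted by semicolons, each of 7 numbers parted by spaces: the turn, a rotation vector about the tool's x, y, z in units of 360 degrees (1.0 is 360 degrees), then the shift along the tool's x, y, z in units of 20 cm (1.0 is 20 cm), then the gripper's target within -1 to 1 (fully open at 1, half-way at 0, shut at -1). A call has 1 to 12 rows; each row is the pose to reach, as a shift and turn from the pose commanded when the call began, along the tool's axes at that moment, turning the shorter way round; what a row does not reach only later rows make up. A row lasts 1/8 s, in which the tool goes at most 62.5 mm and 10.7 degrees, less where a joint would pass 70% of its speed; a pose out of reach is approached as far as the arm can. A call with a number of a shift or a turn outside -1 to 1 is refused whole. A call with a gripper value outside its range is refused whole. The fingers move at their own pace and stop on an object; "newtons" is the grip in N (left out, the last holds). Time passes only in rows, so rows that repeat a pose let the fingers close. It gives the time, the measured TCP pose, the force, the opening and the grip force at its end, in the units of the state.
- ctrl.get_state(): the state, without advancing time (a new reading comes with each control period).
- ctrl.read_camera(name): name is "scene" or "top" or "wrist"; returns a dict with "image" (400x640x3 uint8, red, green, blue), "fovy" (degrees; the focal length in pixels is half the picture's height over the tangent of half this angle, whatever the lens; pixels are square), "cx", "cy" (the principal point, pixels), "extrinsics" (4x4, takes a point from camera to world coordinates). Camera axes: x right, y up, looking along -z (the intrinsics and any distortion apply to the point x, -y, -z); pixel columns grow to the right and rows downward; lengths in m; the calibration is good to about 2 mm. A picture is of the moment at which its call begins. There is no depth.
- ctrl.sign_off(): hands the job in; it is judged then, once.
The state is a dict: "time": time; "qpos": joint angles; "dq": joint speeds; "joint_efforts": joint torques, N m; "eef_pos": TCP position; "tcp_rot": TCP orientation; "contact_force": force on the tool from outside, world axes, zero at the start; "wrist_torque": the same for the moment, N m; "opening": opening from 0.0 (shut) to 1.0 (fully open); "finger_force": force on a finger pad.
Only numpy, scipy, OpenCV 4.12 (cv2) and the standard library are available. Lean on these libraries where they do the work, as an engineer would, in place of code of your own. Each camera call takes 0.05 s, during which the arm holds its last target. There are 200 camera calls.

## Working session

There is one attempt and no reset: what is moved stays moved. The work goes in short steps, Python scripts to look and compute and a tool call to move; the robot and the scene stay as the last step left them, time stands still between calls to the robot, and variables do not carry over. Pictures are saved under pics/ and viewed, at most 16 in all, crops included, and the job is handed in when it is done.

Besides the shell and the picture viewer there is one more tool, called after "Request:" as name(argument=value, ...) on one line, values as JSON. send_rows: Moves the arm, as the interface text tells. Its arguments: {"type":"object","properties":{"moves":{"type":"string"},"newtons":{"type":"number"}},"required":["moves"]}

```bash
ls; mkdir -p pics
cat > h.py <<'E'
import numpy as np,cv2
from plant import ctrl
def cam(n,save=None):
    d=ctrl.read_camera(n)
    if save: cv2.imwrite(save,d["image"][:,:,::-1])
    return d
def K(d):
    f=200/np.tan(np.radians(d["fovy"])/2); return f
def px2w(d,u,v,z):
    f=K(d);E=np.array(d["extrinsics"])
    r=E[:3,:3]@np.array([(u-d["cx"])/f,-(v-d["cy"])/f,-1]);o=E[:3,3]
    return o+r*(z-o[2])/r[2]
def w2px(d,p):
    f=K(d);E=np.array(d["extrinsics"]);c=E[:3,:3].T@(np.array(p)-E[:3,3])
    return np.array([d["cx"]+f*c[0]/-c[2],d["cy"]-f*c[1]/-c[2]])
E
python3 - <<'E'
from h import *
for n in("scene","top"):
    d=cam(n,f"pics/{n}0.png");print(n,{k:v for k,v in d.items() if k!="image"})
print(ctrl.get_state(),ctrl.finger_overhang)
E
```

```text
pics
scene {'fovy': 57.30457207628092, 'cx': 316.3505959874486, 'cy': 205.54688073707342, 'extrinsics': array([[ 0.06953331, -0.8544024 ,  0.51493851,  1.02233089],
       [ 0.99747524,  0.05208005, -0.04827846, -0.05154281],
       [ 0.01443121,  0.51699537,  0.85586653,  1.05534419],
       [ 0.        ,  0.        ,  0.        ,  1.        ]])}
top {'fovy': 51.47750729881179, 'cx': 318.7768085174704, 'cy': 203.59067100780916, 'extrinsics': array([[-0.00887638,  0.99655996, -0.08239815,  0.32404657],
       [-0.99995739, -0.00905511, -0.0017956 , -0.0262937 ],
       [-0.00253555,  0.0823787 ,  0.99659787,  1.11399719],
       [ 0.        ,  0.        ,  0.        ,  1.        ]])}
{'time': 0.1, 'qpos': array([ 1.11601659e+00,  2.87136882e-01,  1.57802790e+00,  7.04847427e-06,
        1.27861688e+00, -1.50004520e-01]), 'dq': array([-8.76794899e-06, -1.83851143e-03, -1.96987191e-03, -6.20546655e-04,
        4.90987969e-04,  1.15607465e-03]), 'joint_efforts': array([ 1.08954046e-03, -4.07295263e+01, -2.93699098e+01, -1.18130688e-04,
        3.40191153e-03,  5.65725685e-06]), 'eef_pos': array([0.20227482, 0.64338635, 0.24404706]), 'tcp_rot': array([ 1.51799417e-01,  9.88410714e-01, -1.04383876e-03, -3.29169244e-04]), 'contact_force': array([ 0.34866539, -0.51479545, -0.80676286]), 'wrist_torque': array([-0.01205383,  0.00542304, -0.03510298]), 'finger_force': 0.0, 'opening': 1.0022565092682676} 0.014
```

View pics/top0.png

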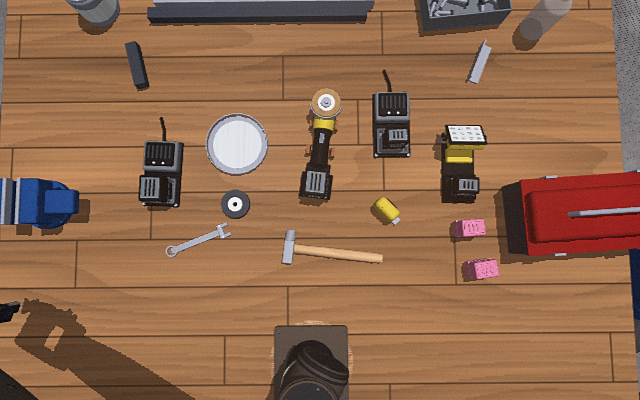

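View pics/scene0.png

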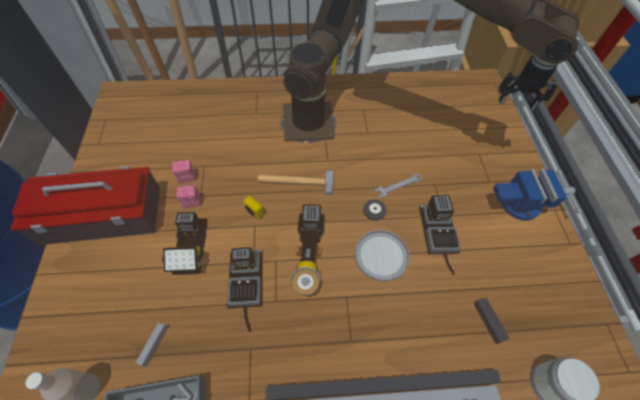

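The top view shows the grinder pack (316,183), the lamp pack (463,187), the left charger's pack (155,190), the right charger's pack (393,140), the plate (237,144) and pink decoys (470,228) and (485,268). I'll enlarge the four packs next.

Run:
```python
import cv2,numpy as np
im=cv2.imread("pics/top0.png")
def c(x,y):return cv2.resize(im[y:y+60,x:x+80],None,fx=5,fy=5,interpolation=cv2.INTER_CUBIC)
cv2.imwrite("pics/crop0.png",np.vstack([np.hstack([c(120,150),c(280,150)]),np.hstack([c(352,105),c(425,150)])]))
```

```text
(no output)
```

View pics/crop0.png

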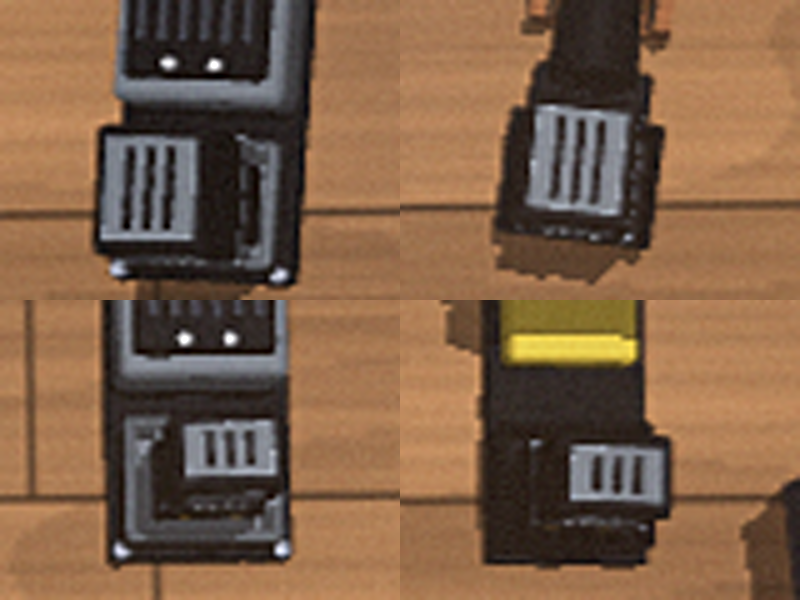

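Run:
```python
from h import *
d=cam("top")
for n,u,v,z in [("bigL",149.8,187.8,.088),("grind",316,182,.088),("slimR",398,134.4,.082),("lamp",468.6,184.4,.082),("plate",237,144,.003),("pad_scr",235,204,.02)]:
    p=px2w(d,u,v,z);print(n,p.round(3),np.hypot(*p[:2]).round(3))
# directions: two points on the axis
def ang(a,b,z):
    p=px2w(d,*a,z);q=px2w(d,*b,z);w=q-p;return np.degrees(np.arctan2(w[1],w[0])).round(1)
print("L",ang((179.6,207),(183.6,150),.0125)," plateL",ang((140,198),(141,178),.088))
print("G",ang((316,182),(326,102),.08))
print("R",ang((374,217-0-0),(373,165),.012) )
s=ctrl.get_state();d=cam("wrist","pics/w0.png");print(d["extrinsics"].round(3),d["fovy"],d["cx"],d["cy"])
from scipy.spatial.transform import Rotation as R
M=R.from_quat(s["tcp_rot"]).as_matrix();print(M.round(3));print("cam in tool",(M.T@(d["extrinsics"][:3,3]-s["eef_pos"])).round(3),"\n",(M.T@d["extrinsics"][:3,:3]).round(3))
```

```text
bigL [0.452 0.396 0.088] 0.601
grind [ 0.463 -0.018  0.088] 0.463
slimR [ 0.583 -0.226  0.082] 0.626
lamp [ 0.454 -0.4    0.082] 0.605
plate [0.581 0.197 0.003] 0.613
pad_scr [0.415 0.197 0.02 ] 0.46
L -2.9  plateL -1.3
G -7.5
R -0.0
[[ 0.301 -0.918 -0.258  0.137]
 [ 0.954  0.289  0.084  0.665]
 [-0.002 -0.271  0.963  0.372]
 [ 0.     0.     0.     1.   ]] 59.525394086229305 317.53017140055726 196.28596337355967
[[-0.954  0.3   -0.001]
 [ 0.3    0.954 -0.002]
 [ 0.    -0.002 -1.   ]]
cam in tool [ 0.069  0.    -0.127] 
 [[-0.001  0.962  0.271]
 [ 1.     0.     0.001]
 [ 0.     0.271 -0.962]]
```

```bash
cat >> h.py <<'E'
from scipy.spatial.transform import Rotation as R
def to(x,y,z,yaw):
    "tool-axis shift (units of 0.2 m) and turn (units 360deg) to a pose, tool pointing down, tool x = -(dock x) at yaw deg"
    s=ctrl.get_state();Q=R.from_quat(s["tcp_rot"]);T=R.from_matrix(R.from_euler('z',yaw,degrees=True).as_matrix()@np.diag([-1,1,-1.]))
    print("turn",(( Q.inv()*T).as_rotvec()/(2*np.pi)).round(4),"shift",(Q.inv().apply(np.array([x,y,z])-s["eef_pos"])/.2).round(3),"t",s["time"].round(2))
E
python3 -c "
from h import *
to(.452,.396,.22,-3)"
```

```text
Traceback (most recent call last):
  File "h.py", line 20, in to
    print("turn",(( Q.inv()*T).as_rotvec()/(2*np.pi)).round(4),"shift",(Q.inv().apply(np.array([x,y,z])-s["eef_pos"])/.2).round(3),"t",s["time"].round(2))
                                                                                                                                       ^^^^^^^^^^^^^^^
AttributeError: 'float' object has no attribute 'round'
```

```bash
sed -i 's/s\["time"\].round(2)/round(s["time"],2)/' h.py
python3 -c "
from h import *
to(.452,.396,.22,-3)"
```

```text
turn [-0.0002 -0.0001 -0.0402] shift [-1.562 -0.806  0.123] t 0.2
```

Request:
send_rows(moves="0 0 -0.04 -0.8 -0.4 0.06 1;0 0 -0.04 -0.8 -0.4 0.06 1;0 0 -0.04 -0.8 -0.4 0.06 1;0 0 -0.04 -0.8 -0.4 0.06 1")

```text
time: 0.7
eef_pos: [0.3335, 0.5171, 0.2327]
tcp_rot: [0.029, 1.0, -0.001, -0.0]
contact_force: [0.6, 0.5, 0.2]
opening: 1.003
finger_force: 0.0
```

```bash
python3 -c "
from h import *
to(.452,.396,.22,-3)"
```

```text
turn [-0.0002 -0.0001 -0.001 ] shift [-0.627 -0.569  0.064] t 0.7
```

Request:
send_rows(moves="0 0 0 -0.63 -0.57 0.06 1;0 0 0 -0.63 -0.57 0.06 1;0 0 0 -0.63 -0.57 0.06 1;0 0 0 -0.63 -0.57 0.06 1;0 0 0 -0.63 -0.57 0.06 1")

```text
time: 1.32
eef_pos: [0.4502, 0.3999, 0.2213]
tcp_rot: [0.026, 1.0, 0.0, -0.0]
contact_force: [-0.7, 0.1, -0.1]
opening: 1.0
finger_force: 0.0
```

Run:
```python
from h import *
d=cam("wrist","pics/w1.png");print(w2px(d,[.452,.396,.088]))
```

```text
[312.28344785 192.62536892]
```

View pics/w1.png

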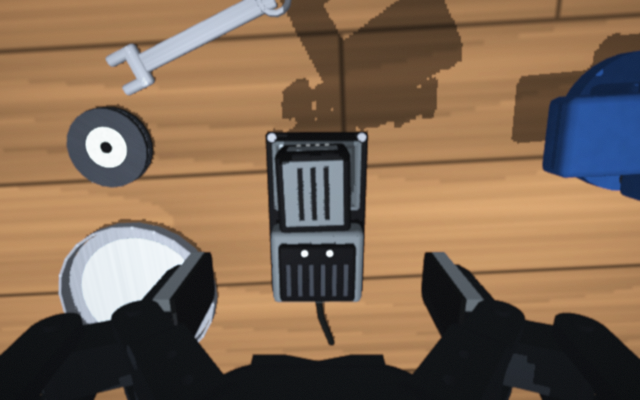

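The wrist view shows the full big pack on charger 1, with its top plate centred at (314.5,194), about 2 px from the prediction. The charger's front corners are at (272,137) and (362,136), and the plate is on the left.

Run:
```python
from h import *
d=cam("wrist")
p=px2w(d,314.5,194,.088);print(p.round(4))
a=px2w(d,272,137,.025);b=px2w(d,362,136,.025);print("front corners",a.round(4),b.round(4),"yaw",np.degrees(np.arctan2(-(b-a)[0],(b-a)[1])))
to(p[0],p[1],.065,-2.3)
```

```text
[0.453  0.3979 0.088 ]
front corners [0.414  0.3605 0.025 ] [0.4174 0.443  0.025 ] yaw -2.384614464916847
turn [ 0.0001 -0.     -0.0018] shift [-0.017 -0.011  0.782] t 1.43
```

Request:
send_rows(moves="0 0 -0.002 -0.017 -0.011 0.3 1;0 0 -0.002 -0.017 -0.011 0.6 1;0 0 -0.002 -0.017 -0.011 0.78 1;0 0 -0.002 -0.017 -0.011 0.78 1;0 0 -0.002 -0.017 -0.011 0.78 -1;0 0 -0.002 -0.017 -0.011 0.78 -1;0 0 -0.002 -0.017 -0.011 0.78 -1;0 0 -0.002 -0.017 -0.011 0.78 -1;0 0 -0.002 -0.017 -0.011 0.78 -1;0 0 -0.002 -0.017 -0.011 0.78 -1", newtons=50)

```text
time: 2.68
eef_pos: [0.4559, 0.398, 0.0686]
tcp_rot: [0.02, 1.0, 0.002, 0.002]
contact_force: [-0.6, 0.9, 7.3]
opening: 0.671
finger_force: 56.2
```

Request:
send_rows(moves="0 0 0 0 0 -0.1 -1;0 0 0 0 0 -0.25 -1;0 0 0 0 0 -0.45 -1;0 0 0 0 0 -0.6 -1;0 0 0 -0.3 -0.3 -0.65 -1;0 0 0 -0.5 -0.5 -0.65 -1;0 0 0 -0.6 -0.8 -0.65 -1;0 0 0 -0.62 -0.97 -0.65 -1;0 0 0 -0.62 -0.97 -0.65 -1;0 0 0 -0.62 -0.97 -0.65 -1")

```text
time: 3.92
eef_pos: [0.5697, 0.1977, 0.1954]
tcp_rot: [0.021, 1.0, 0.0, -0.0]
contact_force: [-0.4, 0.6, -3.1]
opening: 0.673
finger_force: 55.3
```

Run:
```python
from h import *
d=cam("wrist","pics/w2.png");print(w2px(d,[.452,.396,.012]),w2px(d,[.581,.197,.003]))
d=cam("top","pics/t2.png")
to(.581,.197,.06,-2)
```

```text
[555.3695197   24.18813621] [316.9675681  185.90758032]
turn [ 0.0001 -0.0001 -0.0007] shift [-0.058 -0.007  0.677] t 4.03
```

View pics/w2.png

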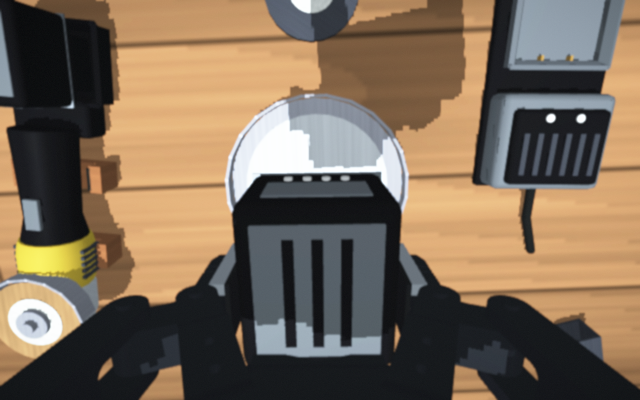

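The pack is held upright over the plate, which is centred at (318,185). Charger 1's empty well is at the upper right, around (560,30).

Request:
send_rows(moves="0 0 0 -0.058 0 0.2 -1;0 0 0 -0.058 0 0.4 -1;0 0 0 -0.058 0 0.55 -1;0 0 0 -0.058 0 0.63 -1;0 0 0 -0.058 0 0.66 -1;0 0 0 -0.058 0 0.67 -1;0 0 0 -0.058 0 0.675 -1;0 0 0 -0.058 0 0.675 -1")

```text
time: 5.03
eef_pos: [0.5824, 0.1973, 0.0614]
tcp_rot: [0.02, 1.0, 0.0, 0.001]
contact_force: [0.0, -0.8, -2.7]
opening: 0.667
finger_force: 55.3
```

Run:
```python
from h import *
im=cv2.imread("pics/t2.png")
c=lambda x,y,w,h:cv2.resize(im[y:y+h,x:x+w],None,fx=6,fy=6,interpolation=cv2.INTER_CUBIC)
cv2.imwrite("pics/crop2.png",np.hstack([c(125,150,66,70),c(427,145,66,70)]))
```

```text
(no output)
```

View pics/crop2.png

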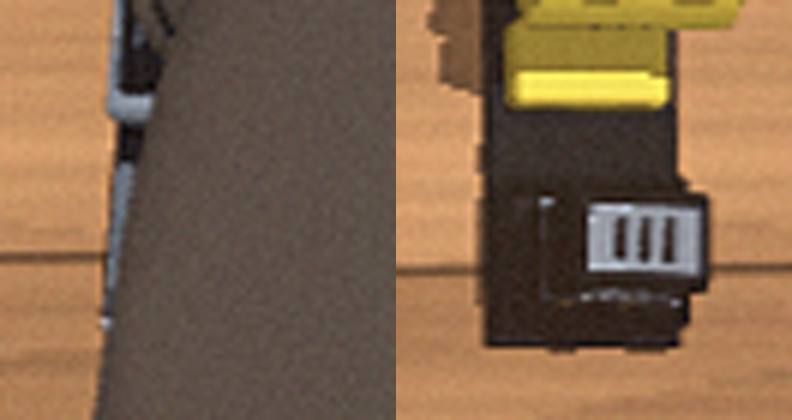

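Request:
send_rows(moves="0 0 0 0 0 0.006 -1;0 0 0 0 0 0.013 -1;0 0 0 0 0 0.015 -1;0 0 0 0 0 0.015 -1;0 0 0 0 0 0.015 1;0 0 0 0 0 0.015 1;0 0 0 0 0 0.015 1;0 0 0 0 0 0.015 1;0 0 0 0 0 0.015 1")

```text
time: 6.15
eef_pos: [0.5817, 0.1972, 0.0572]
tcp_rot: [0.02, 1.0, -0.0, -0.0]
contact_force: [0.1, 0.6, 0.1]
opening: 1.0
finger_force: 0.0
```

Request:
send_rows(moves="0 0 0 0 0 -0.25 1;0 0 0 0 0 -0.5 1;0 0 0 0 0 -0.8 1;0 0 0 0.2 -0.3 -0.8 1;0 0 0 0.3 -0.6 -0.8 1;0 0 0 0.4 -0.9 -0.8 1;0 0 0 0.5 -1 -0.8 1;0 0 0 0.6 -1 -0.8 1")

```text
time: 7.15
eef_pos: [0.4527, 0.0005, 0.2174]
tcp_rot: [0.022, 1.0, -0.0, 0.0]
contact_force: [0.8, -0.3, 0.2]
opening: 1.0
finger_force: 0.0
```

Request:
send_rows(moves="0 0 0 0 -0.3 0 1;0 0 0 0 -0.6 0 1;0 0 0 0 -0.9 0 1;0 0 0 0 -1 0 1")

```text
time: 7.65
eef_pos: [0.4451, -0.2003, 0.2175]
tcp_rot: [0.022, 1.0, -0.0, 0.0]
contact_force: [-0.2, 0.6, 0.7]
opening: 1.0
finger_force: 0.0
```

Request:
send_rows(moves="0 0 0 0 -0.3 0 1;0 0 0 0 -0.6 0 1;0 0 0 0 -0.9 0 1;0 0 0 0 -1 0 1;0 0 0 0 -1 0 1")

```text
time: 8.28
eef_pos: [0.4372, -0.3974, 0.2168]
tcp_rot: [0.021, 1.0, 0.001, -0.0]
contact_force: [0.2, 0.9, 0.3]
opening: 1.001
finger_force: 0.0
```

Run:
```python
from h import *
d=cam("wrist","pics/w3.png");print(w2px(d,[.454,-.40,.082]))
d=cam("top","pics/t3.png");im=cv2.imread("pics/t3.png")
c=lambda x,y,w,h:cv2.resize(im[y:y+h,x:x+w],None,fx=8,fy=8,interpolation=cv2.INTER_CUBIC)
cv2.imwrite("pics/crop3.png",c(125,150,66,70))
```

```text
[314.60128064 210.28792343]
```

View pics/w3.png

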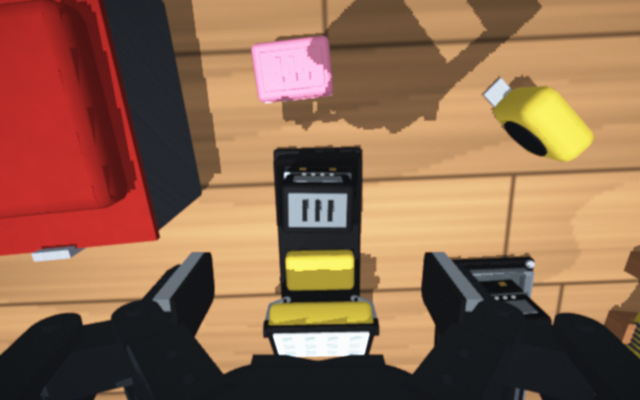

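View pics/crop3.png

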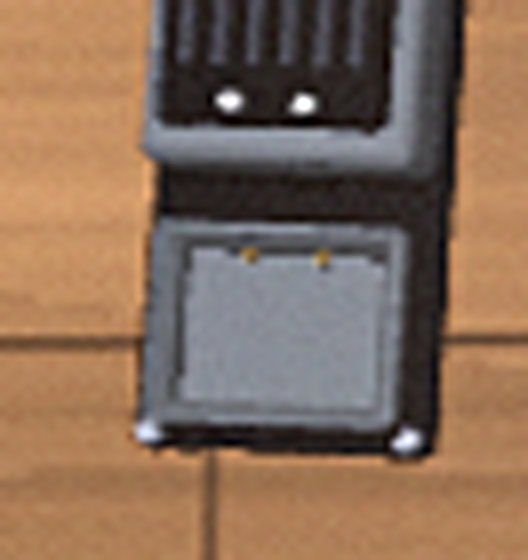

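Wrist view: the flat slim pack's top plate in the work light is centred at (319,211), and a pink decoy sits at (292,68), away from it. Crop: charger 1's empty well floor is centred at (160.3,191.1) in the top picture, and its yaw can be read from the edges.

Run:
```python
from h import *
t=cam("top")
print("ch1 floor",px2w(t,160.3,191.1,.012).round(4),"rim",px2w(t,159.6,190.9,.025).round(4))
a=px2w(t,125+178/8,150+400/8,.012);b=px2w(t,125+185/8,150+248/8,.012);a2=px2w(t,125+378/8,150+405/8,.012);b2=px2w(t,125+388/8,150+262/8,.012)
for p,q in((a,b),(a2,b2)):print(np.degrees(np.arctan2((q-p)[1],(q-p)[0])),np.linalg.norm(q-p))
d=cam("wrist");p=px2w(d,319,211,.082);print(p.round(4))
a=px2w(d,275,150,.02);b=px2w(d,362,148,.02);print("front",a.round(4),b.round(4),np.degrees(np.arctan2(-(b-a)[0],(b-a)[1])))
to(p[0],p[1],.062,-2)
```

```text
ch1 floor [0.4525 0.3993 0.012 ] rim [0.4516 0.3961 0.025 ]
-1.1854979643000634 0.05113952472098679
-2.8330426378959688 0.048117071803875366
[ 0.4552 -0.3946  0.082 ]
front [ 0.4143 -0.4336  0.02  ] [ 0.4157 -0.3529  0.02  ] -0.9691924483930182
turn [ 0.0001 -0.     -0.0006] shift [-0.088  0.007  0.776] t 8.47
```

Request:
send_rows(moves="0 0 0 -0.088 0.007 0.3 1;0 0 0 -0.088 0.007 0.6 1;0 0 0 -0.088 0.007 0.775 1;0 0 0 -0.088 0.007 0.775 1;0 0 0 -0.088 0.007 0.775 -1;0 0 0 -0.088 0.007 0.775 -1;0 0 0 -0.088 0.007 0.775 -1;0 0 0 -0.088 0.007 0.775 -1;0 0 0 -0.088 0.007 0.775 -1;0 0 0 -0.088 0.007 0.775 -1")

```text
time: 9.72
eef_pos: [0.4566, -0.3983, 0.0657]
tcp_rot: [0.021, 1.0, -0.002, 0.002]
contact_force: [-0.1, 0.6, 6.6]
opening: 0.668
finger_force: 55.1
```

Request:
send_rows(moves="0 0 0 0 0 -0.1 -1;0 0 0 0 0 -0.25 -1;0 0 0 0 0 -0.5 -1;0 0 0 0 0 -0.75 -1;0 0 0 0 0.3 -0.75 -1;0 0 0 0 0.6 -0.75 -1;0 0 0 0 0.9 -0.75 -1;0 0 0 0 1 -0.75 -1")

```text
time: 10.72
eef_pos: [0.4622, -0.1937, 0.2124]
tcp_rot: [0.019, 1.0, 0.0, -0.0]
contact_force: [-0.1, 0.2, -2.6]
opening: 0.67
finger_force: 54.8
```

Request:
send_rows(moves="0 0 0 0 0.3 0 -1;0 0 0 0 0.6 0 -1;0 0 0 0 0.9 0 -1;0 0 0 0 1 0 -1")

```text
time: 11.22
eef_pos: [0.4708, 0.0053, 0.2127]
tcp_rot: [0.019, 1.0, -0.0, 0.0]
contact_force: [-0.8, -0.8, -2.8]
opening: 0.667
finger_force: 55.3
```

Request:
send_rows(moves="0 0 0 0 0.3 0 -1;0 0 0 0 0.6 0 -1;0 0 0 0 0.9 0 -1;0 0 0 0 1 0 -1")

```text
time: 11.72
eef_pos: [0.4793, 0.2052, 0.2128]
tcp_rot: [0.019, 1.0, 0.0, 0.0]
contact_force: [-0.1, -1.2, -1.7]
opening: 0.667
finger_force: 55.6
```

Run:
```python
from h import *
to(.453,.398,.063,-2.4)
d=cam("top","pics/t4.png");im=cv2.imread("pics/t4.png")
c=lambda x,y,w,h:cv2.resize(im[y:y+h,x:x+w],None,fx=8,fy=8,interpolation=cv2.INTER_CUBIC)
cv2.imwrite("pics/crop4.png",c(427,145,66,70))
```

```text
turn [0.     0.0001 0.0006] shift [0.168 0.958 0.749] t 11.72
```

View pics/crop4.png

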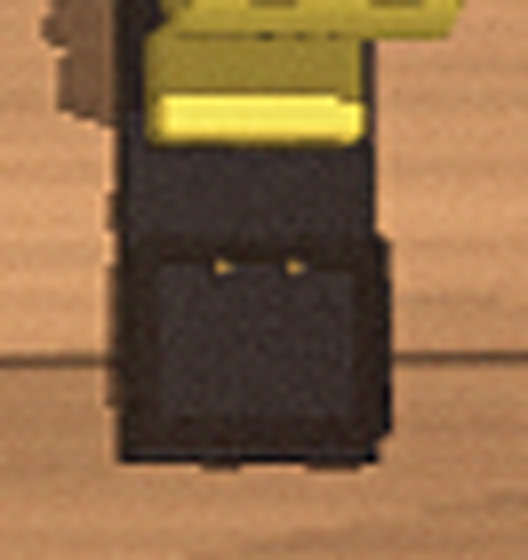

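The empty lamp well's floor is centred at crop (256.5,338), which is top pixel (459.1,187.2). Its edges look square to the image.

Request:
send_rows(moves="0 0 0 0.06 0.3 0 -1;0 0 0 0.12 0.6 0 -1;0 0 0 0.163 0.85 0 -1;0 0 0 0.163 0.958 0 -1;0 0 0 0.163 0.958 0.2 -1;0 0 0 0.163 0.958 0.4 -1;0 0 0 0.163 0.958 0.52 -1;0 0 0 0.163 0.958 0.6 -1;0 0 0 0.163 0.958 0.6 -1")

```text
time: 12.9
eef_pos: [0.4546, 0.3945, 0.0912]
tcp_rot: [0.021, 1.0, -0.001, -0.001]
contact_force: [-0.6, 1.1, -2.7]
opening: 0.67
finger_force: 55.9
```

Run:
```python
from h import *
to(.454,.398,.0657,-2.4)
t=cam("top");print("lamp floor",px2w(t,459.1,187.2,.012).round(4))
d=cam("wrist","pics/w5.png")
```

```text
turn [-0.0003 -0.0003  0.    ] shift [0.003 0.018 0.127] t 12.9
lamp floor [ 0.4557 -0.3996  0.012 ]
```

View pics/w5.png

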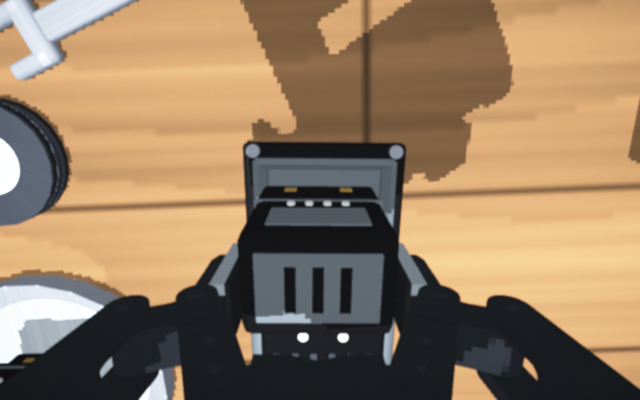

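The wrist view shows the slim pack just above the well. Charger 1's front corners at (252,152) and (397,152) are centred on column 324.5, with the pack at 317. That is about 4 mm to +y, which matches the computed correction.

Request:
send_rows(moves="0 0 0 0.003 0.02 0 -1;0 0 0 0.003 0.02 0.03 -1;0 0 0 0.003 0.02 0.06 -1;0 0 0 0.003 0.02 0.09 -1;0 0 0 0.003 0.02 0.115 -1;0 0 0 0.003 0.02 0.13 -1;0 0 0 0.003 0.02 0.14 -1;0 0 0 0.003 0.02 0.14 -1")

```text
time: 14.0
eef_pos: [0.4543, 0.3996, 0.0657]
tcp_rot: [0.02, 1.0, -0.0, -0.0]
contact_force: [-3.3, -2.8, 4.6]
opening: 0.671
finger_force: 56.8
```

Request:
send_rows(moves="0 0 0 0 0 0 1;0 0 0 0 0 0 1;0 0 0 0 0 0 1;0 0 0 0 0 0 1;0 0 0 0 0 -0.25 1;0 0 0 0 0 -0.5 1;0 0 0 0 0 -0.75 1;0 0 0 -0.1 -0.3 -0.75 1;0 0 0 -0.2 -0.6 -0.75 1;0 0 0 -0.25 -0.9 -0.75 1;0 0 0 -0.25 -1 -0.75 1")

```text
time: 15.38
eef_pos: [0.4964, 0.195, 0.2143]
tcp_rot: [0.022, 1.0, -0.0, 0.0]
contact_force: [0.1, 0.5, -0.1]
opening: 1.0
finger_force: 0.0
```

Request:
send_rows(moves="0 0 0 -0.1 -0.3 0 1;0 0 0 -0.15 -0.6 0 1;0 0 0 -0.2 -0.9 0 1;0 0 0 -0.2 -1 0 1")

```text
time: 15.88
eef_pos: [0.5283, -0.0061, 0.2145]
tcp_rot: [0.022, 1.0, -0.0, 0.0]
contact_force: [-0.5, 1.6, -0.2]
opening: 1.003
finger_force: 0.0
```

Request:
send_rows(moves="0 0 0 -0.05 -0.3 0 1;0 0 0 -0.1 -0.6 0 1;0 0 0 -0.1 -0.9 0 1;0 0 0 -0.1 -1 0 1;0 0 0 -0.1 -1 0 1")

```text
time: 16.5
eef_pos: [0.5397, -0.2046, 0.2141]
tcp_rot: [0.021, 1.0, 0.0, -0.0]
contact_force: [-0.6, -0.0, 0.1]
opening: 1.003
finger_force: 0.0
```

Run:
```python
from h import *
d=cam("wrist","pics/w6.png");print(w2px(d,[.583,-.226,.082]))
d=cam("top","pics/t6.png")
print(w2px(d,[.453,.398,.082]))
im=cv2.imread("pics/t6.png")[150:220,125:191]
cv2.imwrite("pics/v6.png",np.hstack([cv2.resize(cv2.imread("pics/w6.png"),(480,300)),cv2.resize(im,(283,300),interpolation=cv2.INTER_CUBIC)]))
```

```text
[292.79585309 243.846617  ]
[150.10199549 187.77127174]
```

View pics/v6.png

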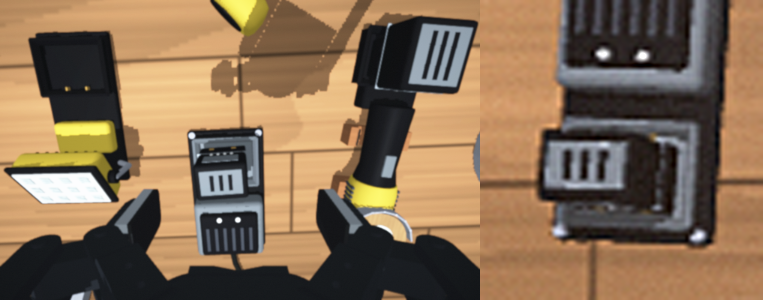

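Left: charger 2's slim pack top plate is centred at about (294.7,241) in full-picture pixels, and the charger's front corners are at (256,179) and (348,175). Right: the flat slim pack sits in charger 1 at (150,189), against a predicted (150.1,187.8) for fully down.

Run:
```python
from h import *
d=cam("wrist");p=px2w(d,294.7,241,.082);print(p.round(4))
a=px2w(d,256,179,.025);b=px2w(d,348,175,.025);print("front",a.round(4),b.round(4),np.degrees(np.arctan2(-(b-a)[0],(b-a)[1])))
to(p[0],p[1],.062,0)
```

```text
[ 0.5807 -0.2224  0.082 ]
front [ 0.5414 -0.2596  0.025 ] [ 0.5411 -0.1743  0.025 ] 0.21978333581189613
turn [ 0.0001 -0.0001 -0.0062] shift [-0.209 -0.092  0.76 ] t 16.65
```

Request:
send_rows(moves="0 0 -0.006 -0.209 -0.092 0.2 1;0 0 -0.006 -0.209 -0.092 0.4 1;0 0 -0.006 -0.209 -0.092 0.65 1;0 0 -0.006 -0.209 -0.092 0.76 1;0 0 -0.006 -0.209 -0.092 0.76 1;0 0 -0.006 -0.209 -0.092 0.76 -1;0 0 -0.006 -0.209 -0.092 0.76 -1;0 0 -0.006 -0.209 -0.092 0.76 -1;0 0 -0.006 -0.209 -0.092 0.76 -1;0 0 -0.006 -0.209 -0.092 0.76 -1;0 0 -0.006 -0.209 -0.092 0.76 -1")

```text
time: 18.02
eef_pos: [0.5827, -0.2256, 0.0656]
tcp_rot: [0.002, 1.0, -0.001, 0.003]
contact_force: [-0.1, 1.3, 6.4]
opening: 0.67
finger_force: 54.7
```

Request:
send_rows(moves="0 0 0 0 0 -0.1 -1;0 0 0 0 0 -0.25 -1;0 0 0 0 0 -0.5 -1;0 0 0 0 0 -0.75 -1;0 0 0 0.1 -0.3 -0.75 -1;0 0 0 0.3 -0.6 -0.75 -1;0 0 0 0.5 -0.85 -0.75 -1;0 0 0 0.6 -0.85 -0.75 -1;0 0 0 0.6 -0.85 -0.75 -1")

```text
time: 19.15
eef_pos: [0.458, -0.3949, 0.2126]
tcp_rot: [0.003, 1.0, 0.0, -0.0]
contact_force: [0.3, 0.3, -1.4]
opening: 0.67
finger_force: 53.8
```

Run:
```python
from h import *
to(.4557,-.3996,.09,-1)
d=cam("top","pics/t7.png")
im=cv2.imread("pics/t7.png")[105:170,355:430]
cv2.imwrite("pics/v7.png",cv2.resize(im,None,fx=8,fy=8,interpolation=cv2.INTER_CUBIC))
```

```text
turn [ 0.0001 -0.0001  0.0017] shift [ 0.011 -0.024  0.613] t 19.15
```

View pics/v7.png

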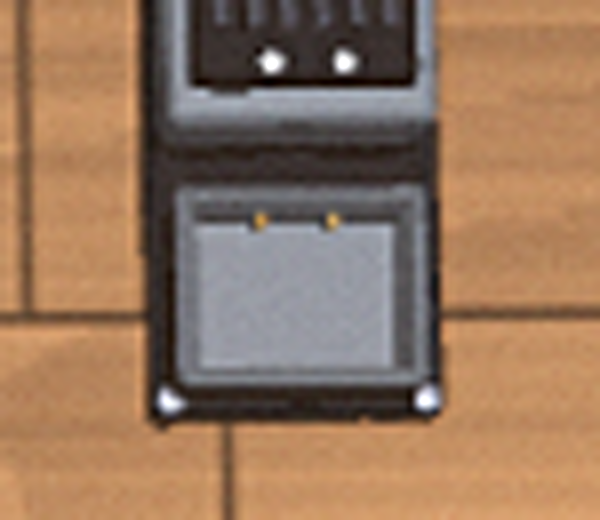

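Charger 2's empty well floor is centred at top pixel (391.8,142.1), square to the image.

Request:
send_rows(moves="0 0 0.001 0.005 -0.022 0.2 -1;0 0 0.001 0.005 -0.022 0.4 -1;0 0 0.001 0.005 -0.022 0.55 -1;0 0 0.001 0.005 -0.022 0.63 -1;0 0 0.001 0.005 -0.022 0.66 -1;0 0 0.001 0.005 -0.022 0.69 -1;0 0 0.001 0.005 -0.022 0.72 -1;0 0 0.001 0.005 -0.022 0.735 -1;0 0 0.001 0.005 -0.022 0.745 -1;0 0 0.001 0.005 -0.022 0.745 -1")

```text
time: 20.45
eef_pos: [0.4594, -0.3988, 0.0657]
tcp_rot: [0.005, 1.0, -0.0, -0.0]
contact_force: [-3.1, 4.1, 7.9]
opening: 0.671
finger_force: 54.8
```

Run:
```python
from h import *
t=cam("top");p=px2w(t,391.8,142.1,.012);print("ch2 floor",p.round(4))
```

```text
ch2 floor [ 0.5798 -0.2227  0.012 ]
```

Request:
send_rows(moves="0 0 0 0 0 0 1;0 0 0 0 0 0 1;0 0 0 0 0 0 1;0 0 0 0 0 0 1;0 0 0 0 0 -0.25 1;0 0 0 0 0 -0.5 1;0 0 0 0 0 -0.75 1;0 0 0.01 0 0.3 -0.75 1;0 0 0.018 0 0.6 -0.75 1;0 0 0.018 0 0.9 -0.75 1;0 0 0.018 0 1 -0.75 1")

```text
time: 21.88
eef_pos: [0.4606, -0.1957, 0.2131]
tcp_rot: [0.06, 0.998, 0.0, -0.0]
contact_force: [0.0, -0.5, 0.0]
opening: 1.002
finger_force: 0.0
```

Request:
send_rows(moves="0 0 0 0 0.3 0 1;0 0 0 0.05 0.6 0 1;0 0 0 0.1 0.9 0 1;0 0 0 0.1 0.92 0 1;0 0 0 0.1 0.92 0 1")

```text
time: 22.5
eef_pos: [0.4641, -0.0138, 0.2135]
tcp_rot: [0.061, 0.998, -0.0, 0.0]
contact_force: [-0.2, -0.7, 0.5]
opening: 1.003
finger_force: 0.0
```

Run:
```python
from h import *
d=cam("wrist","pics/w8.png");print(w2px(d,[.463,-.018,.088]))
d=cam("top","pics/t8.png")
print(w2px(d,[.456,-.4,.082]))
im=cv2.imread("pics/t8.png")[145:215,427:493]
cv2.imwrite("pics/v8.png",np.hstack([cv2.resize(cv2.imread("pics/w8.png"),(480,300)),cv2.resize(im,(283,300),interpolation=cv2.INTER_CUBIC)]))
```

```text
[311.65626604 191.85192642]
[468.60569893 183.67308988]
```

View pics/v8.png

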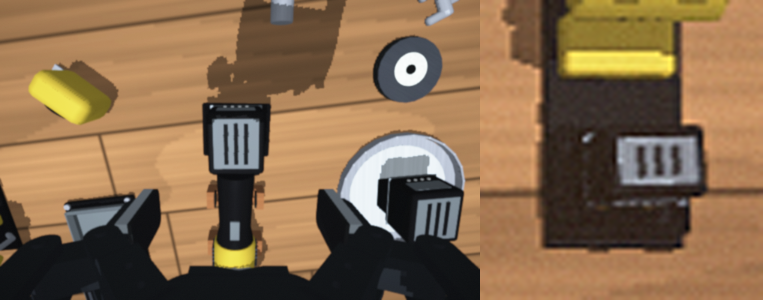

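The grinder's big pack top plate is centred at (316.7,192) and its barrel runs straight down the image, so the yaw is right. The lamp pack sits at (468.8,182.5), against (468.6,183.7) expected.

Run:
```python
from h import *
d=cam("wrist");p=px2w(d,316.7,192,.088);print(p.round(4))
to(p[0],p[1],.065,-7)
```

```text
[ 0.4635 -0.0152  0.088 ]
turn [-0.0001  0.     -0.0004] shift [ 0.002 -0.001  0.742] t 22.65
```

Request:
send_rows(moves="0 0 0 0.002 0 0.25 1;0 0 0 0.002 0 0.5 1;0 0 0 0.002 0 0.74 1;0 0 0 0.002 0 0.74 1;0 0 0 0.002 0 0.74 -1;0 0 0 0.002 0 0.74 -1;0 0 0 0.002 0 0.74 -1;0 0 0 0.002 0 0.74 -1;0 0 0 0.002 0 0.74 -1;0 0 0 0.002 0 0.74 -1")

```text
time: 23.9
eef_pos: [0.4657, -0.0143, 0.0683]
tcp_rot: [0.061, 0.998, -0.001, 0.003]
contact_force: [0.1, -2.9, 6.3]
opening: 0.673
finger_force: 55.2
```

Request:
send_rows(moves="0 0 0 0 0 -0.1 -1;0 0 0 0 0 -0.25 -1;0 0 0 0 0 -0.5 -1;0 0 0 0 0 -0.75 -1;0 0 0 0 0 -0.75 -1")

```text
time: 24.52
eef_pos: [0.4657, -0.0137, 0.2205]
tcp_rot: [0.061, 0.998, -0.001, 0.005]
contact_force: [0.7, -0.3, -2.5]
opening: 0.669
finger_force: 54.8
```

Run:
```python
from h import *
to(.5815,-.2227,.09,0)
```

```text
turn [-0.0003  0.0017 -0.0195] shift [-0.695 -0.966  0.661] t 24.52
```

Request:
send_rows(moves="0 0 -0.01 -0.2 -0.25 0 -1;0 0 -0.019 -0.4 -0.5 0 -1;0 0 -0.019 -0.55 -0.75 0 -1;0 0 -0.019 -0.69 -0.96 0 -1;0 0 -0.019 -0.69 -0.96 0 -1;0 0 -0.019 -0.69 -0.96 0.2 -1;0 0 -0.019 -0.69 -0.96 0.4 -1;0 0 -0.019 -0.69 -0.96 0.55 -1;0 0 -0.019 -0.69 -0.96 0.6 -1;0 0 -0.019 -0.69 -0.96 0.6 -1")

```text
time: 25.78
eef_pos: [0.576, -0.2198, 0.0944]
tcp_rot: [0.001, 1.0, 0.001, -0.001]
contact_force: [0.8, -0.8, -3.3]
opening: 0.673
finger_force: 55.1
```

Run:
```python
from h import *
to(.5815,-.2227,.068,0)
d=cam("wrist","pics/w9.png")
d=cam("top","pics/t9.png")
im=cv2.imread("pics/t9.png")[155:215,285:351]
cv2.imwrite("pics/v9.png",np.hstack([cv2.resize(cv2.imread("pics/w9.png"),(400,250)),cv2.resize(im[:41],(400,250),interpolation=cv2.INTER_CUBIC)]))
```

```text
turn [ 0.0002 -0.0003 -0.0004] shift [-0.028 -0.015  0.132] t 25.77
```

View pics/v9.png

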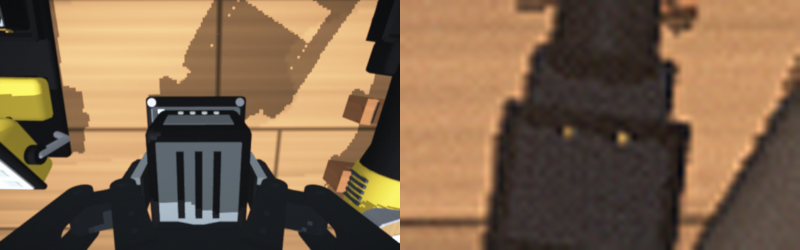

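Left: charger 2's front corners at (152,102) and (240,102) sit about 2 to 3 px left of the pack, which agrees with the -3 mm correction. Right: the grinder well is partly visible, with its contacts at (569,131) and (623,137) in the crop.

Request:
send_rows(moves="0 0 0 -0.026 -0.014 0 -1;0 0 0 -0.026 -0.014 0.03 -1;0 0 0 -0.026 -0.014 0.06 -1;0 0 0 -0.026 -0.014 0.09 -1;0 0 0 -0.026 -0.014 0.115 -1;0 0 0 -0.026 -0.014 0.13 -1;0 0 0 -0.026 -0.014 0.14 -1;0 0 0 -0.026 -0.014 0.14 -1")

```text
time: 26.88
eef_pos: [0.582, -0.2236, 0.0684]
tcp_rot: [0.002, 1.0, 0.0, -0.0]
contact_force: [-3.1, 1.5, 4.3]
opening: 0.671
finger_force: 55.9
```

Request:
send_rows(moves="0 0 0 0 0 0 1;0 0 0 0 0 0 1;0 0 0 0 0 0 1;0 0 0 0 0 0 1;0 0 0 0 0 -0.25 1;0 0 0 0 0 -0.5 1;0 0 0 0 0 -0.75 1;0 0 0 0 0.3 -0.75 1;0 0 0 0 0.6 -0.75 1;0 0 0 0 0.9 -0.75 1;0 0 0 0 1 -0.75 1")

```text
time: 28.25
eef_pos: [0.5822, -0.0207, 0.2173]
tcp_rot: [-0.0, 1.0, 0.0, 0.0]
contact_force: [-0.0, -0.3, -0.4]
opening: 1.003
finger_force: 0.0
```

Request:
send_rows(moves="0 0 0.003 0 0.3 0 1;0 0 0.006 0 0.6 0 1;0 0 0.006 0 0.9 0 1;0 0 0.006 0 1 0 1;0 0 0.006 0 1 0 1")

```text
time: 28.88
eef_pos: [0.5833, 0.1766, 0.2171]
tcp_rot: [0.02, 1.0, -0.0, -0.0]
contact_force: [0.0, 0.0, -0.5]
opening: 1.002
finger_force: 0.0
```

Run:
```python
from h import *
d=cam("wrist","pics/w10.png")
t=cam("top","pics/t10.png");print("ch2 big expected",w2px(t,[.58,-.223,.088]))
im=cv2.imread("pics/t10.png")
c=lambda x,y:cv2.resize(im[y:y+60,x:x+80],(400,300),interpolation=cv2.INTER_CUBIC)
cv2.imwrite("pics/v10.png",np.vstack([np.hstack([c(352,105),c(280,155)]),np.hstack([cv2.resize(cv2.imread("pics/w10.png"),(480,300)),np.zeros((300,320,3),np.uint8)])]))
to(.5817,.1972,.057,-2.3)
```

```text
ch2 big expected [397.12575793 135.06126465]
turn [-0.0001 -0.     -0.0003] shift [0.014 0.112 0.801] t 28.98
```

View pics/v10.png

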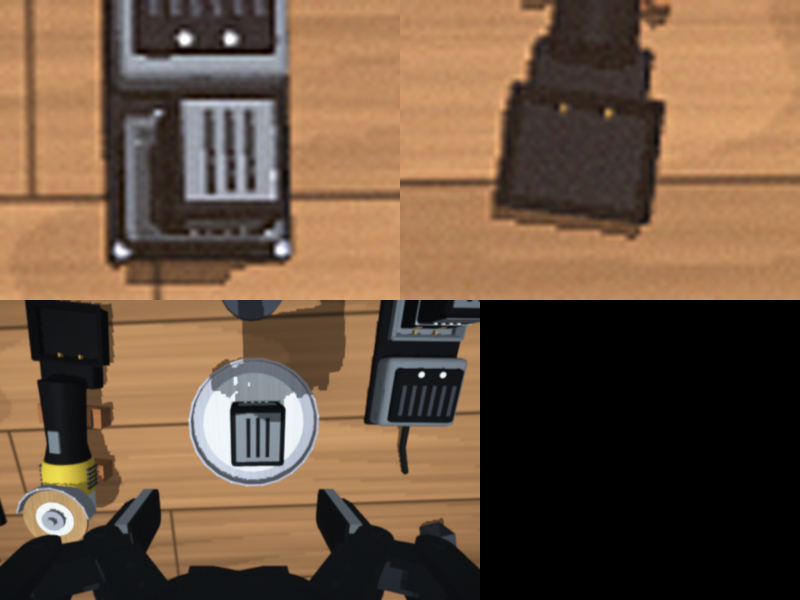

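Top left: the flat big pack is seated on charger 2 at (398,135), against an expected (397.1,135.1). Top right: the grinder well is centred at about (316.1,186). Bottom: the full big pack stands upright on the plate, with its top at (344,185.5).

Run:
```python
from h import *
t=cam("top");print("grinder",px2w(t,316.05,186.3,.012).round(4),px2w(t,316.2,185.6,.025).round(4))
L=[(117,85),(262,100),(248,222),(95,205)];W=[px2w(t,280+a/5,155+b/5,.025) for a,b in L]
for i,j in((0,1),(3,2),(3,0),(2,1)):
    v=W[j]-W[i];print(np.degrees(np.arctan2(v[1],v[0])).round(1),np.linalg.norm(v).round(4))
d=cam("wrist");p=px2w(d,344,185.5,.079);print("pack",p.round(4))
```

```text
grinder [ 0.4616 -0.0174  0.012 ] [ 0.4619 -0.0179  0.025 ]
-96.5 0.0773
-96.9 0.0812
-10.6 0.0649
-7.1 0.0653
pack [0.5821 0.1955 0.079 ]
```

Request:
send_rows(moves="0 0 0 0.012 0.108 0.25 1;0 0 0 0.012 0.108 0.5 1;0 0 0 0.012 0.108 0.78 1;0 0 0 0.012 0.108 0.78 1;0 0 0 0.012 0.108 0.78 1;0 0 0 0.012 0.108 0.78 -1;0 0 0 0.012 0.108 0.78 -1;0 0 0 0.012 0.108 0.78 -1;0 0 0 0.012 0.108 0.78 -1;0 0 0 0.012 0.108 0.78 -1;0 0 0 0.012 0.108 0.78 -1")

```text
time: 30.45
eef_pos: [0.5839, 0.1979, 0.0648]
tcp_rot: [0.02, 1.0, -0.0, 0.003]
contact_force: [-0.7, -2.2, 6.3]
opening: 0.669
finger_force: 54.6
```

Request:
send_rows(moves="0 0 0 0 0 -0.1 -1;0 0 0 0 0 -0.25 -1;0 0 0 0 0 -0.5 -1;0 0 0 0 0 -0.8 -1;0 0 0.006 0.2 -0.25 -0.8 -1;0 0 0.013 0.4 -0.5 -0.8 -1;0 0 0.013 0.55 -0.75 -0.8 -1;0 0 0.013 0.55 -1 -0.8 -1;0 0 0.013 0.55 -1 -0.8 -1")

```text
time: 31.58
eef_pos: [0.4628, 0.0005, 0.222]
tcp_rot: [0.064, 0.998, -0.0, 0.001]
contact_force: [0.2, 0.5, -3.3]
opening: 0.673
finger_force: 55.4
```

Run:
```python
from h import *
to(.464,-.016,.095,-7)
```

```text
turn [-0.0001  0.0002 -0.0008] shift [-0.015 -0.081  0.635] t 31.57
```

Request:
send_rows(moves="0 0 0 -0.015 -0.081 0.1 -1;0 0 0 -0.015 -0.081 0.3 -1;0 0 0 -0.015 -0.081 0.5 -1;0 0 0 -0.015 -0.081 0.6 -1;0 0 0 -0.015 -0.081 0.6 -1")

```text
time: 32.2
eef_pos: [0.4631, -0.0125, 0.0997]
tcp_rot: [0.061, 0.998, 0.001, -0.002]
contact_force: [0.5, 1.1, -2.9]
opening: 0.668
finger_force: 55.4
```

Run:
```python
from h import *
to(.464,-.016,.0735,-7)
```

```text
turn [ 0.0002 -0.0008  0.0001] shift [-0.007 -0.017  0.131] t 32.2
```

Request:
send_rows(moves="0 0 0 -0.006 -0.017 0 -1;0 0 0 -0.006 -0.017 0.03 -1;0 0 0 -0.006 -0.017 0.06 -1;0 0 0 -0.006 -0.017 0.09 -1;0 0 0 -0.006 -0.017 0.115 -1;0 0 0 -0.006 -0.017 0.13 -1;0 0 0 -0.006 -0.017 0.14 -1;0 0 0 -0.006 -0.017 0.14 -1")

```text
time: 33.2
eef_pos: [0.4655, -0.0173, 0.0738]
tcp_rot: [0.061, 0.998, 0.0, -0.0]
contact_force: [-2.6, 0.2, 1.5]
opening: 0.668
finger_force: 56.0
```

Request:
send_rows(moves="0 0 0 0 0 0.005 -1;0 0 0 0 0 0.005 -1;0 0 0 0 0 0.005 1;0 0 0 0 0 0.005 1;0 0 0 0 0 0.005 1;0 0 0 0 0 0.005 1;0 0 0 0 0 -0.25 1;0 0 0 0 0 -0.5 1;0 0 0 0 0 -0.75 1;0 0 0 0 0.4 -0.75 1;0 0 0 0 0.8 -0.75 1;0 0 0 0 1 -0.75 1")

```text
time: 34.7
eef_pos: [0.4885, 0.1705, 0.2237]
tcp_rot: [0.062, 0.998, 0.0, 0.001]
contact_force: [1.8, -0.6, 0.2]
opening: 1.002
finger_force: 0.0
```

Run:
```python
from h import *
t=cam("top","pics/t11.png")
for p in([.4625,-.0165,.088],[.453,.398,.082]):print(w2px(t,p))
im=cv2.imread("pics/t11.png")
c=lambda x,y:cv2.resize(im[y:y+60,x:x+80],(400,300),interpolation=cv2.INTER_CUBIC)
w=cam("wrist","pics/w11.png");print(w2px(w,[.4625,-.0165,.088]))
cv2.imwrite("pics/v11.png",np.vstack([np.hstack([c(120,150),c(280,150)]),np.hstack([c(352,105),c(425,150)])]))
```

```text
[315.39808878 182.177446  ]
[150.10199549 187.77127174]
[ 63.49018374 186.31234078]
```

View pics/v11.png

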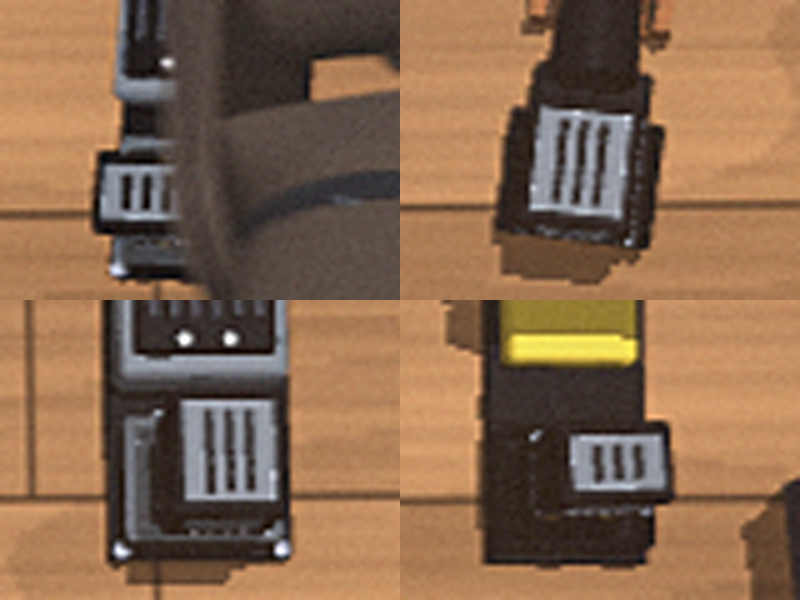

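All four docks match the expected final state. The grinder pack at (316,182) looks just as it did at the start, and the slim and big packs are level in the lamp and on both chargers. I'm handing in now.

```bash
python3 -c "
from h import *
print(ctrl.sign_off())"
```

```text
the job is handed in; nothing more can be done
None
```

The swap is done and handed in at about 35 s: the full big pack is in the grinder, the full slim pack is in the work light, and the flat slim and flat big packs are on chargers 1 and 2. All four looked fully seated and let go in the final camera check; the judge's verdict was not shown.

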